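Hold a hanging dowel home in the drilling jig

TASK

Take the thicker of the two wooden dowels from the rack, lay it in the V-blocks of the drilling jig just short of the drill bridge, then slide it lengthwise along the V, under the bridge, until its end is up against the end stop. Finish while still holding it there, pressed firmly down with about a kilogram's push so that it bears on both sloping faces of the V, ready for me to drill the cord hole: do not let go. Leave the thin dowel, the roll of tape and the jar where they are.

Things in the scene. Friction and masses are not known exactly. Their poses are not given: they have to be found in the camera images.
- dowel_center (a point): the centre of the dowel to be drilled: a plain round beech rod, 32 mm in diameter and 240 mm long, about 0.14 kg (0.1 to 0.19 kg), the thicker of two; x runs along its axis, both ends are alike. It starts lying level in a pair of V notches of the rack, its axis 45 mm above the table, and can turn about its axis
- dowel: the same dowel as a  its origin is the same centre point, x along its axis
- thin_dowel_center (a point): the centre of the other, thinner dowel, 22 mm in diameter and 240 mm long, in the other notches of the rack, its axis 38 mm above the table; x along its axis; not to be moved. Which dowel lies in which notches varies
- rack: low fixed plywood dowel rack; origin at the table under its middle, x along the dowels. Base plate 200 x 200 x 8 mm; two uprights, each 15 mm thick at x = -85 and +85 mm and 40 mm high, with V notches at y = -55 and +55 mm. Between the uprights (155 mm) the dowels are free underneath down to the base plate
- jig: the drilling jig, fixed to the table; origin at the table under the V, x along the V towards the end stop, z up. Plywood board 18 mm thick, 110 mm wide, from x = -135 to 155 mm. On it two maple V-blocks, 80 mm wide, tops 56 mm above the table, with one straight 90-degree V: support block x = -105 to -75 mm, drill block x = 60 to 130 mm; the gap between is free for fingers
- jig_bridge (a point): the middle of the opening under the aluminium drill bridge that spans the drill block from x = 95 to 125 mm of the jig: 52 mm wide between its posts, underside 82 mm above the table (6 mm above a seated thick dowel), upper side 92 mm, drill bush up to 97 mm; this point is 110 mm along x from the jig's origin, 60 mm above the table
- jig_stop (a point): the point on the aluminium end stop's face that the dowel's end centre meets: 130 mm along x from the jig's origin, 60 mm above the table. The stop is 70 mm wide and 82 mm high, 12 mm thick
- jig_left: the left (+y of the jig) halves of both V-blocks, with the left sloping faces of the V; same origin and axes as the jig
- jig_right: the right (-y of the jig) halves of both V-blocks, with the right sloping faces of the V; same origin and axes as the jig
- jig_seat (a point): where the centre of the thick dowel lies when it rests in the V with its end against the end stop: 10 mm along x from the jig's origin, 60 mm above the table, in the gap between the blocks; x along the V towards the stop, z up. With its leading end 15 mm short of the bridge, the dowel's centre lies 50 mm back from here (x = -50 mm), same height
- tape_roll: roll of painter's tape lying flat, 100 mm across, 36 mm high, origin under its centre; not to be moved
- medium_jar: closed jar, 68 mm across, 70 mm high, origin under its centre; not to be moved
There are look-alikes about, which are no part of the job. What is shaped like the dowel but green is not meant.

How it is judged:
By the outcome, as a careful person would: the job done as asked, in the order asked, and still so for the second after the job is handed in, while the arm keeps its last pose, push and grip.
It also fails if it takes over 45 s, if anything falls off the work surface, if the arm or the gripper's body presses on something with over 40 N, if the wrist force passes 120 N, or if a joint passes its speed limit or range.

ROBOT

A 7-joint arm with a two-finger parallel gripper is mounted at the origin on the work surface. World frame = base frame: x ahead of the robot, y to its left, z up, the work surface at z = 0. Lengths are in m, angles in rad, forces in N, time in s.
With the tool pointing down it reaches from about 0.35 to 0.775 m from the base axis. Payload 3.1 kg.
Tool frame: the origin (TCP) lies midway between the tips of the shut fingers; the grasp point (between the pads) lies 19 mm behind it; z points along the fingers, y is the line along which they close (so a half turn about z gives the same grasp; the last joint's range is limited). The gripper opens to 85 mm and grips with 20 to 120 N. Pads are 22 mm wide; open, the fingers measure 114 mm over their backs; the gripper's body (76 mm by 85 mm) begins 54 mm behind the grasp point. The pads swing forward as they close: fully open they stand 13 mm farther back than shut.
Start: joints at [1.166, 0.311, 0.014, 1.512, -0.004, 1.319, -0.027], TCP at [0.195, -0.514, 0.231] pointing down, gripper open.
Joint ranges: [-2.7, 2.7], [-0.3, 1.91], [-1.27, 1.3], [0.12, 2.57], [-1.44, 4.58], [0.2, 2.03], [-3.05, 3.05]. Speed limits (rad/s): [2.79, 2.79, 3.14, 3.14, 3.14, 3.14, 3.14].

INTERFACE

Orientations are given as a rotation vector (axis times angle).
In Python, from cell import state, snapshot, camera_info, finish_job gives the robot as it stands.
- The arm moves only by the shell command python3 -m crank 'ROWS' [FORCE]. ROWS is a JSON object of lists of equal length, an entry for each row: "dp": the shift along the tool's x, y, z in units of 25 cm (1.0 is 25 cm), a list of three; "twist": the turn, a rotation vector about the tool's x, y, z in units of 180 degrees (1.0 is 180 degrees), a list of three; "grip": the opening, from -1 (shut) to 1 (fully open), so that 0 is half open. A call has 1 to 5 rows; each row is the pose to reach, as a shift and turn from the pose commanded when the call began, along the tool's axes at that moment, turning the shorter way round; what a row does not reach only later rows make up. A row lasts 1/10 s, in which the tool goes at most 50 mm and 8.59 degrees, less where a joint would pass 70% of its speed; a pose out of reach is approached as far as the arm can. A call with a number of a shift or a turn outside -1 to 1 is refused whole. A call with a gripper value outside its range is refused whole. The fingers move at their own pace and stop on an object; FORCE is the grip in N (left out, the last holds). Time passes only in rows, so rows that repeat a pose let the fingers close. It gives the time, the measured TCP pose, the force, the opening and the grip force at its end, in the units of the state.
- state(): the state, without advancing time (a new reading comes with each control period).
- snapshot(name): name is "scene" or "top" or "wrist"; returns (picture, depth): 400x640x3 uint8, red, green, blue; 400x640 float32, m along the optical axis (not along the pixel's ray), 0 where there is no reading.
- camera_info(name): a dict with "mtx" (3x3 intrinsics, pixels), "rvec" (rotation vector, rad) and "tvec" (3), from world to camera coordinates, as OpenCV has them. Camera axes: x right, y down, z forward; pixel columns grow to the right and rows downward; lengths in m; the calibration is good to about 2 mm. A picture is of the moment at which its call begins: read the wrist's pose just before it. camera_info takes no time and is no camera call; for the wrist camera it gives the pose at the moment of the call.
- finish_job(): hands the job in; it is judged then, once.
The state is a dict: "time_s": time; "qpos": joint angles; "joint_vel": joint speeds; "effort": joint torques, N m; "tool_pos": TCP position; "orientation": TCP orientation; "force": force on the tool from outside, world axes, zero at the start; "ft_torque": the same for the moment, N m; "width": opening from 0.0 (shut) to 1.0 (fully open); "gripper_force": force on a finger pad.
Only numpy, scipy, OpenCV 4.12 (cv2) and the standard library are available. Lean on these libraries where they do the work, as an engineer would, in place of code of your own. Each camera call takes 0.05 s, during which the arm holds its last target. There are 200 camera calls.

## Working session

There is one attempt and no reset: what is moved stays moved. The work goes in short steps, Python scripts to look and compute and a shell command to move; the robot and the scene stay as the last step left them, time stands still between calls to the robot, and variables do not carry over. Pictures are saved under pics/ and viewed, at most 10 in all, crops included, and the job is handed in when it is done.

```bash
ls; mkdir -p pics
python3 - <<'E'
from cell import *
import cv2,numpy as np
s=state();print(s['time_s'],s['tool_pos'],s['orientation'],s['width'])
for n in('scene','top'):
    p,d=snapshot(n);np.savez(f'{n}.npz',p=p,d=d);c=camera_info(n);print(n,{k:np.round(v,4).tolist() for k,v in c.items()})
    cv2.imwrite(f'pics/{n}0.png',p[:,:,::-1])
E
```

```text
pics
0.0 [ 0.19493946 -0.5135004   0.23021523] [-3.08776800e+00 -5.66353414e-01  7.74714981e-04] 0.9983320647853734
scene {'mtx': [[385.8692, 0.0, 316.9636], [0.0, 385.8692, 204.4497], [0.0, 0.0, 1.0]], 'rvec': [2.0238, 1.6632, -0.5108], 'tvec': [-0.1117, -0.3125, 1.4756]}
top {'mtx': [[513.8169, 0.0, 312.2993], [0.0, 513.8169, 199.697], [0.0, 0.0, 1.0]], 'rvec': [2.1478, -2.1589, 0.1577], 'tvec': [0.0003, 0.4597, 1.283]}
```

View pics/top0.png

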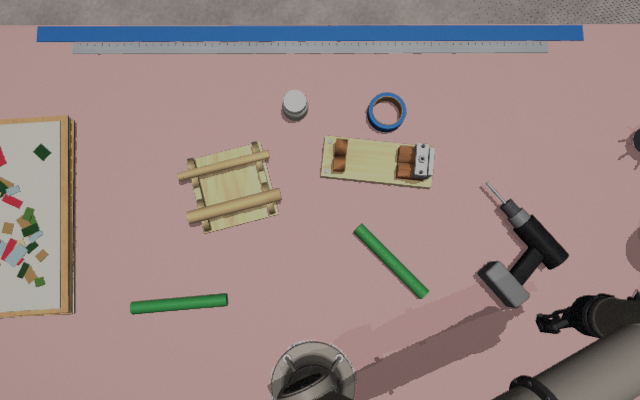

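View pics/scene0.png

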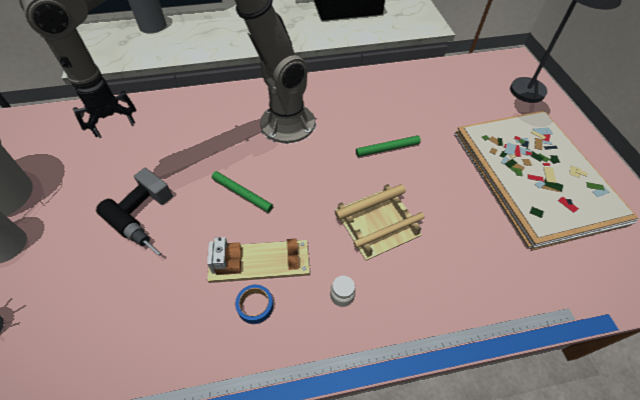

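Top view: the rack is at about (234,187). The candidates are the wooden dowels at (234,205) and (224,165), plus green rods at (390,261) and (179,303), which are excluded by colour. The lower wooden one looks thicker. The jig is at (377,162), with its bridge and stop at the right end (424,160); jar (295,103), tape (387,111).

```bash
cat > h.py <<'E'
import cv2,numpy as np
from cell import *
def cam(n):
    c=camera_info(n);return np.array(c['mtx']),cv2.Rodrigues(np.array(c['rvec'],float))[0],np.array(c['tvec'],float).ravel()
def cloud(d,c):
    K,R,t=c;v,u=np.mgrid[:d.shape[0],:d.shape[1]]
    P=np.stack([(u-K[0,2])/K[0,0]*d,(v-K[1,2])/K[1,1]*d,d],-1)
    return (P-t)@R
def ray(uv,z,c):
    K,R,t=c;r=np.array([(uv[0]-K[0,2])/K[0,0],(uv[1]-K[1,2])/K[1,1],1])@R;o=-R.T@t
    return o+r*(z-o[2])/r[2]
def rect(m,c,z):
    cs=cv2.findContours(m.astype(np.uint8),0,1)[0];k=max(cs,key=cv2.contourArea)
    P=np.array([ray(q[0],z,c)[:2] for q in k],np.float32)
    r=cv2.minAreaRect(P*1000);b=cv2.boxPoints(r)
    e=b[1]-b[0] if np.linalg.norm(b[1]-b[0])>np.linalg.norm(b[2]-b[1]) else b[2]-b[1]
    return np.round(r[0],1),np.round(r[1],1),round(float(np.degrees(np.arctan2(e[1],e[0]))),1)
E
python3 - <<'E'
from h import *
z=np.load('top.npz');p,d=z['p'],z['d'];c=cam('top');P=cloud(d,c)
hsv=cv2.cvtColor(p,cv2.COLOR_RGB2HSV)
v,u=np.mgrid[:400,:640]
reg=(u>170)&(u<290)&(v>130)&(v<240)
for n,m in(('tall>47',reg&(P[...,2]>.047)),('thin',reg&(P[...,2]>.0435)&(v<(187-(u-234)*.2)))):
    print(n,m.sum(),rect(m,c,.045))
J=(u>310)&(u<445)&(v>130)&(v<192)
jb=J&(P[...,2]>.012)&(P[...,2]<.024)
print('board',rect(J&(P[...,2]>.010),c,.018))
print('bridge',rect(J&(P[...,2]>.075),c,.085))
print('tablez',np.median(P[250:290,240:330,2]))
cv2.imwrite('pics/crop0.png',cv2.resize(p[125:240,170:450,::-1],None,fx=2.8,fy=2.8,interpolation=cv2.INTER_CUBIC))
E
```

```text
tall>47 1444 (array([446.2, 197.3]), array([ 34.7, 242. ]), -75.6)
thin 584 (array([549.2, 225.7]), array([ 20.5, 239.7]), -75.4)
board (array([ 564.6, -174. ]), array([291.1, 116.8]), 84.0)
bridge (array([ 551.4, -279.5]), array([48.1, 83.8]), -6.2)
tablez -0.0012394785096754837
```

View pics/crop0.png

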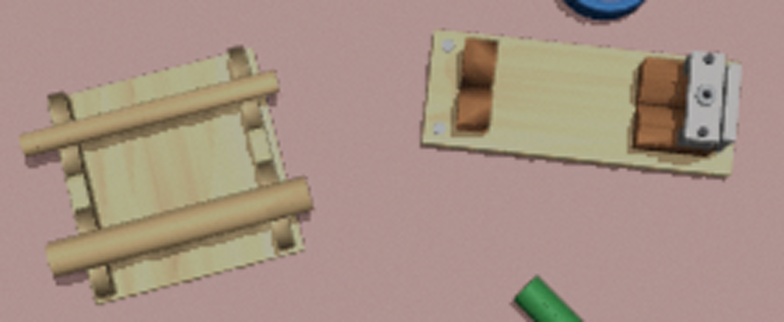

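In the crop the thick dowel is at (180,225) and measures 34.7 mm across, against 20.5 mm for the one at (150,113). So the lower wooden dowel is the one meant. The jig's stop is at its right (-y) end.

```bash
cat > rel.py <<'E'
import sys,numpy as np
from cell import state
from scipy.spatial.transform import Rotation as R
x,y,z,yaw=map(float,sys.argv[1:5])   # target TCP m, tool-x yaw deg, tool down
s=state();C=R.from_rotvec(s['orientation']);p=np.array(s['tool_pos'])
a=np.radians(yaw/2);T=R.from_rotvec(np.pi*np.array([np.cos(a),np.sin(a),0]))
print('t',round(s['time_s'],2),'pos',p.round(4),'yaw',np.degrees(np.arctan2(*C.as_matrix()[[1,0],0])).round(1),'dp',(C.inv().apply(np.array([x,y,z])-p)/.25).round(4),'tw',((C.inv()*T).as_rotvec()/np.pi).round(4),'F',np.round(s['force'],1),'w',round(s['width'],3),'gf',round(s['gripper_force'],1))
E
python3 rel.py .446 .197 .2 104.4
```

```text
t 0.1 pos [ 0.1949 -0.5136  0.2303] yaw 20.8 dp [ 1.9477 -2.3005  0.1261] tw [-0.0006 -0.0005 -0.4645] F [ 0.7 -0.4  0.2] w 0.997 gf 0.0
```

```bash
python3 rel.py .38 -.34 .23 60
python3 -m crank '{"dp":[[0.2,-0.1,0],[0.4,-0.2,0],[0.6,-0.3,0],[0.8,-0.4,0],[0.93,-0.4,0]],"twist":[[0,0,-0.045],[0,0,-0.09],[0,0,-0.135],[0,0,-0.18],[0,0,-0.22]],"grip":[1,1,1,1,1]}'
python3 rel.py .446 .197 .2 104.4
```

```text
t 0.1 pos [ 0.1949 -0.5136  0.2303] yaw 20.8 dp [ 0.9385 -0.3864  0.002 ] tw [-7.000e-04 -2.000e-04 -2.178e-01] F [ 0.7 -0.4  0.2] w 0.997 gf 0.0
time_s: 0.6
tool_pos: [0.3732, -0.3382, 0.2312]
orientation: [-2.71, -1.587, 0.002]
force: [-0.5, -1.3, -0.2]
width: 1.001
gripper_force: 0.0
t 0.6 pos [ 0.3732 -0.3382  0.2312] yaw 60.7 dp [ 2.0093 -0.7937  0.1254] tw [-5.000e-04 -1.000e-04 -2.428e-01] F [-0.5 -1.3 -0.2] w 1.001 gf 0.0
```

```bash
python3 -m crank '{"dp":[[0.18,-0.08,0],[0.36,-0.15,0],[0.54,-0.22,0.02],[0.72,-0.29,0.03],[0.9,-0.35,0.05]],"twist":[[0,0,-0.045],[0,0,-0.09],[0,0,-0.135],[0,0,-0.18],[0,0,-0.22]],"grip":[1,1,1,1,1]}'
python3 rel.py .446 .197 .2 104.4
```

```text
time_s: 1.1
tool_pos: [0.4079, -0.0998, 0.2186]
orientation: [2.013, 2.411, -0.001]
force: [0.5, -0.4, -0.4]
width: 0.998
gripper_force: 0.0
t 1.1 pos [ 0.4079 -0.0998  0.2186] yaw 100.3 dp [1.141  0.3622 0.0738] tw [-0.      0.0002 -0.0228] F [ 0.5 -0.4 -0.4] w 0.998 gf 0.0
```

```bash
python3 -m crank '{"dp":[[0.19,0.06,0],[0.38,0.12,0],[0.57,0.18,0.02],[0.76,0.24,0.04],[0.95,0.3,0.06]],"twist":[[0,0,-0.01],[0,0,-0.022],[0,0,-0.022],[0,0,-0.022],[0,0,-0.022]],"grip":[1,1,1,1,1]}'
python3 -m crank '{"dp":[[0.19,0.06,0],[0.19,0.06,0],[0.19,0.06,0]],"twist":[[0,0,0],[0,0,0],[0,0,0]],"grip":[1,1,1]}'
python3 rel.py .446 .197 .2 104.4
python3 - <<'E'
from h import *
c=cam('wrist');p,d=snapshot('wrist');P=cloud(d,c)
cv2.imwrite('pics/w0.png',p[:,:,::-1])
m=(P[...,2]>.05)&(P[...,2]<.07)
print(m.sum(),rect(m,c,.052),np.percentile(P[...,2][m],[50,99]))
E
```

```text
time_s: 1.6
tool_pos: [0.4407, 0.1464, 0.2035]
orientation: [1.936, 2.474, -0.001]
force: [0.7, -0.3, 1.4]
width: 1.0
gripper_force: 0.0
time_s: 1.9
tool_pos: [0.4431, 0.196, 0.2033]
orientation: [-1.929, -2.478, 0.002]
force: [-0.1, -1.1, 0.4]
width: 0.997
gripper_force: 0.0
t 1.9 pos [0.4431 0.196  0.2033] yaw 104.2 dp [0.001  0.0123 0.0131] tw [-0.0005 -0.0001 -0.0011] F [-0.1 -1.1  0.4] w 0.997 gf 0.0
8222 (array([443.4, 194. ]), array([ 30.8, 245.9]), -75.5) [0.05964041 0.06977041]
```

View pics/w0.png

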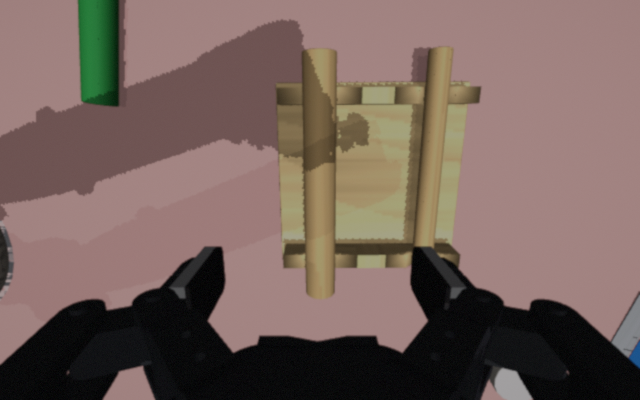

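The wrist view shows the thick dowel at (319,170) running vertically, and the thin one at (432,150). The gripper is aligned with the thick one, and the wrist estimate agrees with the top camera to 3 mm. Going down next.

```bash
python3 rel.py .446 .1853 .022 104.4
python3 -m crank '{"dp":[[-0.044,0.01,0.15],[-0.044,0.01,0.3],[-0.044,0.01,0.45],[-0.044,0.01,0.6],[-0.044,0.01,0.72]],"twist":[[0,0,0],[0,0,0],[0,0,0],[0,0,0],[0,0,0]],"grip":[1,1,1,1,1]}'
python3 rel.py .446 .1853 .022 104.4
```

```text
t 1.95 pos [0.4437 0.194  0.2032] yaw 104.0 dp [-0.0353  0.0016  0.7249] tw [-0.0005  0.0003 -0.0023] F [-0.  -0.2 -0.2] w 0.999 gf 0.0
time_s: 2.45
tool_pos: [0.4488, 0.1807, 0.0216]
orientation: [1.941, 2.47, -0.005]
force: [0.7, 0.1, -0.2]
width: 1.002
gripper_force: 0.0
t 2.45 pos [0.4488 0.1807 0.0216] yaw 103.7 dp [ 0.0204 -0.0064 -0.0015] tw [-0.0008  0.0008 -0.004 ] F [ 0.7  0.1 -0.2] w 1.002 gf 0.0
```

```bash
python3 -m crank '{"dp":[[0.02,-0.006,0],[0.02,-0.006,0],[0.02,-0.006,0],[0.02,-0.006,0],[0.02,-0.006,0]],"twist":[[0,0,-0.003],[0,0,-0.003],[0,0,-0.003],[0,0,-0.003],[0,0,-0.003]],"grip":[0.3,-0.1,-0.5,-0.8,-0.8]}' 60
python3 -m crank '{"dp":[[0,0,0],[0,0,0],[0,0,0],[0,0,0],[0,0,0]],"twist":[[0,0,0],[0,0,0],[0,0,0],[0,0,0],[0,0,0]],"grip":[-0.9,-0.9,-0.9,-0.9,-0.9]}' 60
python3 rel.py .446 .1853 .2 104.4
```

```text
time_s: 2.95
tool_pos: [0.4469, 0.189, 0.026]
orientation: [1.923, 2.482, 0.001]
force: [-2.7, -1.7, 7.6]
width: 0.357
gripper_force: 58.7
time_s: 3.45
tool_pos: [0.4469, 0.189, 0.026]
orientation: [1.923, 2.482, 0.001]
force: [-3.0, -0.7, 6.2]
width: 0.355
gripper_force: 58.7
t 3.45 pos [0.4469 0.189  0.026 ] yaw 104.5 dp [-0.0143 -0.0062 -0.6961] tw [0.0005 0.0004 0.0003] F [-3.  -0.7  6.2] w 0.355 gf 58.7
```

```bash
python3 -m crank '{"dp":[[0,0,-0.1],[0,0,-0.25],[0,0,-0.4],[0,0,-0.5],[0,0,-0.5]],"twist":[[0,0,0],[0,0,0],[0,0,0],[0,0,0],[0,0,0]],"grip":[-0.9,-0.9,-0.9,-0.9,-0.9]}' 60
python3 rel.py .55 -.11 .15 84
```

```text
time_s: 3.95
tool_pos: [0.4496, 0.1908, 0.1538]
orientation: [1.92, 2.478, 0.014]
force: [0.2, 1.5, -1.7]
width: 0.357
gripper_force: 60.0
t 3.95 pos [0.4496 0.1908 0.1538] yaw 104.5 dp [-1.2653  0.0881  0.0157] tw [ 0.0034 -0.0007  0.1137] F [ 0.2  1.5 -1.7] w 0.357 gf 60.0
```

```bash
python3 -m crank '{"dp":[[-0.18,0.015,0],[-0.36,0.03,0],[-0.54,0.045,0],[-0.72,0.06,0],[-0.9,0.07,0]],"twist":[[0,0,0.023],[0,0,0.046],[0,0,0.07],[0,0,0.09],[0,0,0.112]],"grip":[-0.9,-0.9,-0.9,-0.9,-0.9]}' 60
python3 rel.py .57 -.12 .15 84
```

```text
time_s: 4.45
tool_pos: [0.5194, -0.0264, 0.1482]
orientation: [-2.331, -2.106, 0.001]
force: [0.9, 0.9, -1.8]
width: 0.355
gripper_force: 60.0
t 4.45 pos [ 0.5194 -0.0264  0.1482] yaw 84.2 dp [-0.3519  0.2395 -0.0071] tw [-0.0002  0.0002  0.001 ] F [ 0.9  0.9 -1.8] w 0.355 gf 60.0
```

```bash
python3 -m crank '{"dp":[[-0.15,0.1,0],[-0.3,0.2,0],[-0.35,0.24,0],[-0.35,0.24,0],[-0.35,0.24,0]],"twist":[[0,0,0.001],[0,0,0.001],[0,0,0.001],[0,0,0.001],[0,0,0.001]],"grip":[-0.9,-0.9,-0.9,-0.9,-0.9]}' 60
python3 rel.py .57 -.12 .15 84
python3 - <<'E'
from h import *
z=np.load('top.npz');p,d=z['p'],z['d'];c=cam('top');P=cloud(d,c)
h=cv2.cvtColor(p,cv2.COLOR_RGB2HSV).astype(int);v,u=np.mgrid[:400,:640]
J=(u>310)&(u<445)&(v>130)&(v<192)
br=J&(h[...,0]<13)&(h[...,1]>130)
print('board',rect(J&(h[...,0]>17)&(h[...,0]<32)&(h[...,1]>50),c,.018))
print('sup',rect(br&(u<360),c,.056)); 
K=cv2.morphologyEx(((P[...,2]>.035)&J).astype(np.uint8),2,np.ones((2,2)))
print('sup depth',rect((K>0)&(u<365),c,.056))
print('drillblock+bridge depth',rect((K>0)&(u>365),c,.085))
a=p[140:188,318:440]; 
p2,d2=snapshot('top');P2=cloud(d2,c)
m=(P2[...,2]>.14)&(P2[...,2]<.2)&(h[...,0]>=0)
hh=cv2.cvtColor(p2,cv2.COLOR_RGB2HSV).astype(int)
cv2.imwrite('pics/t1.png',cv2.resize(p2[100:240,270:470,::-1],None,fx=4,fy=4,interpolation=cv2.INTER_CUBIC))
w=(hh[...,0]>8)&(hh[...,0]<25)&(hh[...,1]>60)&m
print('dowel',w.sum(),rect(cv2.morphologyEx(w.astype(np.uint8),3,np.ones((3,3))),c,.169))
s=state();C=cv2.Rodrigues(np.array(s['orientation']))[0];print(C.round(3))
E
```

```text
time_s: 4.95
tool_pos: [0.5698, -0.1166, 0.1478]
orientation: [-2.33, -2.104, 0.001]
force: [0.1, 0.6, -1.5]
width: 0.363
gripper_force: 60.0
t 4.95 pos [ 0.5698 -0.1166  0.1478] yaw 84.2 dp [-0.0133  0.0023 -0.0087] tw [-0.0007 -0.0004  0.0008] F [ 0.1  0.6 -1.5] w 0.363 gf 60.0
board (array([ 562.1, -172.2]), array([289.3, 111.1]), 83.7)
sup (array([575. , -71.9]), array([25.3, 46.8]), -7.8)
sup depth (array([591.5, -78.3]), array([30.6, 41.9]), -0.9)
drillblock+bridge depth (array([ 547.4, -261.4]), array([88.3, 91.3]), -6.5)
dowel 648 (array([576. , -47.4]), array([115.1,  32.6]), 84.2)
[[ 0.1    0.995 -0.002]
 [ 0.995 -0.1    0.002]
 [ 0.001 -0.002 -1.   ]]
```

View pics/t1.png

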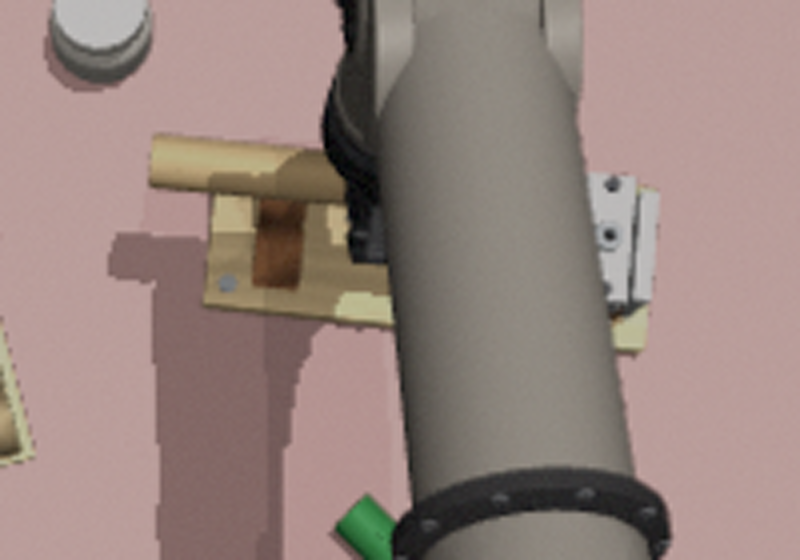

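The dowel is held level above the jig: its left end is at about (150,160) in the crop, and the bridge is at (610,240). The dowel's centre is 7 mm behind the TCP, as planned. Lowering it towards the V.

```bash
python3 rel.py .5684 -.1194 .052 83.7
python3 -m crank '{"dp":[[-0.01,-0.006,0.1],[-0.01,-0.006,0.2],[-0.01,-0.006,0.3],[-0.01,-0.006,0.38],[-0.01,-0.006,0.38]],"twist":[[0,0,0.002],[0,0,0.002],[0,0,0.002],[0,0,0.002],[0,0,0.002]],"grip":[-0.9,-0.9,-0.9,-0.9,-0.9]}' 60
python3 rel.py .5684 -.1194 .041 83.7
python3 - <<'E'
from h import *
c=cam('scene');p,d=snapshot('scene')
cv2.imwrite('pics/s1.png',cv2.resize(p[190:320,170:370,::-1],None,fx=4,fy=4,interpolation=cv2.INTER_CUBIC))
E
```

```text
t 5.0 pos [ 0.5698 -0.1154  0.1482] yaw 84.3 dp [-0.0168 -0.0032  0.3848] tw [-0.0006 -0.0005  0.0032] F [ 0.1  0.3 -1.8] w 0.354 gf 60.0
time_s: 5.5
tool_pos: [0.5654, -0.1172, 0.0509]
orientation: [-2.33, -2.097, 0.007]
force: [-0.4, 0.6, -1.6]
width: 0.358
gripper_force: 60.0
t 5.5 pos [ 0.5654 -0.1172  0.0509] yaw 84.0 dp [-0.0074  0.0133  0.0393] tw [-0.0025 -0.0004  0.0016] F [-0.4  0.6 -1.6] w 0.358 gf 60.0
```

View pics/s1.png

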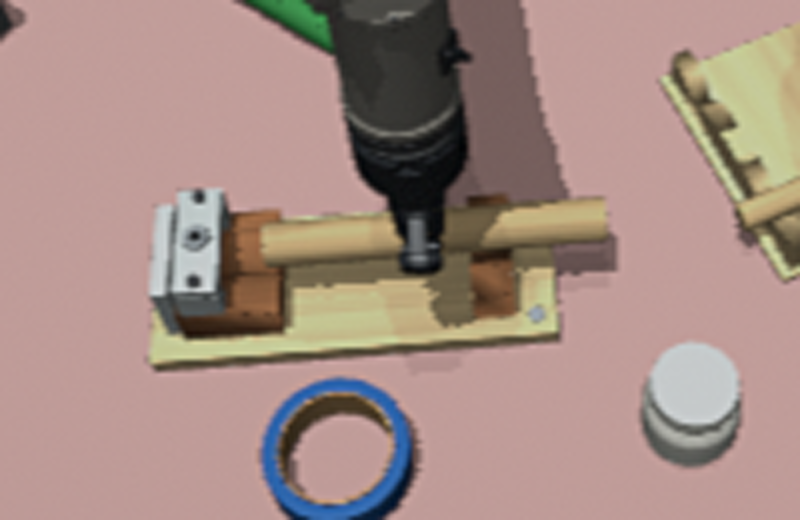

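The dowel hovers over the V. Its leading end at (268,245) is over the drill block's edge, short of the bridge at (200,235). I'll correct 3 mm sideways and lower it onto the faces.

```bash
python3 -m crank '{"dp":[[-0.006,0.012,0],[-0.006,0.012,0.01],[-0.006,0.012,0.02],[-0.006,0.012,0.03],[-0.006,0.012,0.034]],"twist":[[-0.002,0,0.001],[-0.002,0,0.001],[-0.002,0,0.001],[-0.002,0,0.001],[-0.002,0,0.001]],"grip":[-0.9,-0.9,-0.9,-0.9,-0.9]}' 60
python3 -m crank '{"dp":[[0,0,0],[0,0,0]],"twist":[[0,0,0],[0,0,0]],"grip":[-0.9,-0.9]}' 60
python3 rel.py .5684 -.1194 .041 83.7;python3 -c "
from cell import *;print(state()['ft_torque'])"
```

```text
time_s: 6.05
tool_pos: [0.5716, -0.1216, 0.0452]
orientation: [2.338, 2.091, 0.006]
force: [0.2, -0.2, -1.8]
width: 0.356
gripper_force: 60.0
time_s: 6.25
tool_pos: [0.5718, -0.1216, 0.0453]
orientation: [2.338, 2.091, 0.007]
force: [-0.7, 0.0, -1.5]
width: 0.355
gripper_force: 60.0
t 6.25 pos [ 0.5718 -0.1216  0.0453] yaw 83.6 dp [ 0.0072 -0.0144  0.0171] tw [ 0.002  -0.     -0.0005] F [-0.7  0.  -1.5] w 0.355 gf 60.0
[-0.01018222  0.03581673  0.05358969]
```

```bash
python3 -m crank '{"dp":[[0.007,-0.014,0],[0.007,-0.014,0.006],[0.007,-0.014,0.012],[0.007,-0.014,0.012],[0.007,-0.014,0.012]],"twist":[[0.001,0,0],[0.001,0,0],[0.001,0,0],[0.001,0,0],[0.001,0,0]],"grip":[-0.9,-0.9,-0.9,-0.9,-0.9]}' 60
python3 rel.py .5684 -.1194 .041 83.7;python3 -c "
from cell import *;print(state()['ft_torque'])"
```

```text
time_s: 6.75
tool_pos: [0.5688, -0.1193, 0.0424]
orientation: [2.34, 2.092, 0.004]
force: [0.2, -0.2, -1.5]
width: 0.35
gripper_force: 60.2
t 6.75 pos [ 0.5688 -0.1193  0.0424] yaw 83.6 dp [-0.0007 -0.0017  0.0055] tw [ 0.0012 -0.0001 -0.0005] F [ 0.2 -0.2 -1.5] w 0.35 gf 60.2
[ 0.09872136 -0.08161448 -0.06057882]
```

Still free, so I'll lower in 0.5 mm steps.

```bash
python3 -m crank '{"dp":[[0,0,0.002],[0,0,0.004],[0,0,0.006],[0,0,0.006],[0,0,0.006]],"twist":[[0,0,0],[0,0,0],[0,0,0],[0,0,0],[0,0,0]],"grip":[-0.9,-0.9,-0.9,-0.9,-0.9]}' 60
python3 -m crank '{"dp":[[0,0,0.002],[0,0,0.004],[0,0,0.006],[0,0,0.006],[0,0,0.006]],"twist":[[0,0,0],[0,0,0],[0,0,0],[0,0,0],[0,0,0]],"grip":[-0.9,-0.9,-0.9,-0.9,-0.9]}' 60
python3 -c "
from cell import *;print(state()['ft_torque'])"
```

```text
time_s: 7.25
tool_pos: [0.5695, -0.1195, 0.0415]
orientation: [2.339, 2.092, 0.006]
force: [0.9, -0.0, 3.0]
width: 0.361
gripper_force: 60.4
time_s: 7.75
tool_pos: [0.57, -0.1196, 0.041]
orientation: [2.339, 2.09, 0.006]
force: [0.3, 0.3, 8.3]
width: 0.356
gripper_force: 61.1
[ 0.04429919 -0.06195766 -0.1772928 ]
```

Contact with about 9 N of support and almost no side force, at the expected height. So it lies in the V, short of the bridge. Sliding now, with slightly less push.

```bash
python3 -m crank '{"dp":[[-0.02,0,-0.003],[-0.04,0,-0.003],[-0.06,0,-0.003],[-0.08,0,-0.003],[-0.1,0,-0.003]],"twist":[[0,0,0],[0,0,0],[0,0,0],[0,0,0],[0,0,0]],"grip":[-0.9,-0.9,-0.9,-0.9,-0.9]}' 60
python3 rel.py .5614 -.179 .041 83.7;python3 -c "
from cell import *;print(state()['ft_torque'])"
```

```text
time_s: 8.25
tool_pos: [0.5677, -0.1397, 0.041]
orientation: [2.339, 2.096, 0.014]
force: [2.5, 7.6, 5.6]
width: 0.352
gripper_force: 60.6
t 8.25 pos [ 0.5677 -0.1397  0.041 ] yaw 83.7 dp [-0.1592 -0.0079 -0.0009] tw [ 0.002  -0.002   0.0001] F [2.5 7.6 5.6] w 0.352 gf 60.6
[ 1.31020838 -0.5100758  -0.37623671]
```

```bash
python3 -m crank '{"dp":[[0,0,-0.002],[-0.02,0,-0.003],[-0.04,0,-0.003],[-0.05,0,-0.003],[-0.05,0,-0.003]],"twist":[[0,0,0],[0,0,0],[0,0,0],[0,0,0],[0,0,0]],"grip":[-0.9,-0.9,-0.9,-0.9,-0.9]}' 60
python3 rel.py .5614 -.179 .041 83.7;python3 -c "
from cell import *;print(state()['ft_torque'])"
```

```text
time_s: 8.75
tool_pos: [0.5658, -0.1558, 0.0412]
orientation: [2.339, 2.092, 0.008]
force: [2.8, 2.7, 2.3]
width: 0.355
gripper_force: 60.4
t 8.75 pos [ 0.5658 -0.1558  0.0412] yaw 83.6 dp [-0.0943 -0.0072  0.0007] tw [ 0.0019 -0.0005 -0.0003] F [2.8 2.7 2.3] w 0.355 gf 60.4
[ 0.58459268 -0.7818097  -0.07756046]
```

Run:
```python
from h import *
c=cam('scene');p,d=snapshot('scene')
cv2.imwrite('pics/s2.png',cv2.resize(p[190:320,170:370,::-1],None,fx=4,fy=4,interpolation=cv2.INTER_CUBIC))
```

```text
(no output)
```

View pics/s2.png

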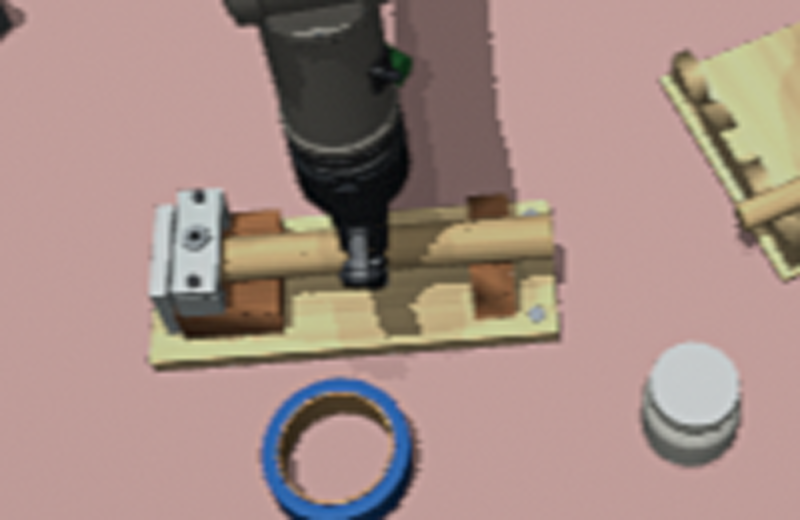

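The dowel is seated with its leading end at (225,255), just going under the bridge. Its centre is about 24 mm from the seat. I'll keep creeping and shift slightly to +y of the tool to ease the 2.8 N side force.

```bash
python3 -m crank '{"dp":[[-0.02,0.003,0],[-0.04,0.004,0],[-0.06,0.005,0],[-0.075,0.005,0],[-0.075,0.005,0]],"twist":[[0,0,0],[0,0,0],[0,0,0],[0,0,0],[0,0,0]],"grip":[-0.9,-0.9,-0.9,-0.9,-0.9]}' 60
python3 rel.py .5624 -.179 .041 83.7;python3 -c "
from cell import *;print(state()['ft_torque'])"
```

```text
time_s: 9.3
tool_pos: [0.5639, -0.1735, 0.0411]
orientation: [2.341, 2.094, 0.007]
force: [1.8, 5.1, 5.3]
width: 0.354
gripper_force: 60.5
t 9.3 pos [ 0.5639 -0.1735  0.0411] yaw 83.6 dp [-0.0225 -0.0034  0.0003] tw [ 0.0011 -0.0009 -0.0003] F [1.8 5.1 5.3] w 0.354 gf 60.5
[ 0.92037651 -0.37775268 -0.22844196]
```

```bash
python3 -m crank '{"dp":[[-0.006,0,0],[-0.012,0,0],[-0.018,0,0],[-0.018,0,0],[-0.018,0,0]],"twist":[[0,0,0],[0,0,0],[0,0,0],[0,0,0],[0,0,0]],"grip":[-0.9,-0.9,-0.9,-0.9,-0.9]}' 60
python3 -m crank '{"dp":[[-0.004,0,0],[-0.008,0,0],[-0.012,0,0],[-0.012,0,0],[-0.012,0,0]],"twist":[[0,0,0],[0,0,0],[0,0,0],[0,0,0],[0,0,0]],"grip":[-0.9,-0.9,-0.9,-0.9,-0.9]}' 60
```

```text
time_s: 9.8
tool_pos: [0.5634, -0.1771, 0.0411]
orientation: [2.341, 2.095, 0.007]
force: [2.8, 5.0, 5.1]
width: 0.359
gripper_force: 60.6
time_s: 10.3
tool_pos: [0.5631, -0.1799, 0.0411]
orientation: [-2.341, -2.095, -0.008]
force: [2.5, 5.8, 4.2]
width: 0.356
gripper_force: 60.6
```

```bash
python3 -m crank '{"dp":[[-0.004,0,0],[-0.008,0,0],[-0.012,0,0],[-0.012,0,0]],"twist":[[0,0,0],[0,0,0],[0,0,0],[0,0,0]],"grip":[-0.9,-0.9,-0.9,-0.9]}' 60
python3 -m crank '{"dp":[[-0.004,0,0],[-0.008,0,0],[-0.008,0,0]],"twist":[[0,0,0],[0,0,0],[0,0,0]],"grip":[-0.9,-0.9,-0.9]}' 60
```

```text
time_s: 10.7
tool_pos: [0.563, -0.1804, 0.0411]
orientation: [-2.338, -2.095, -0.011]
force: [1.4, 8.7, 4.9]
width: 0.355
gripper_force: 60.6
time_s: 11.0
tool_pos: [0.5631, -0.1804, 0.0411]
orientation: [-2.335, -2.095, -0.014]
force: [2.5, 11.4, 5.4]
width: 0.353
gripper_force: 60.7
```

It has stopped at the predicted place with the axial force rising, so it is against the end stop. Pressing down to about 10 N.

```bash
python3 -m crank '{"dp":[[0,0.003,0.002],[0,0.005,0.004],[0,0.005,0.006],[0,0.005,0.006],[0,0.005,0.006]],"twist":[[0,0,0],[0,0,0],[0,0,0],[0,0,0],[0,0,0]],"grip":[-0.9,-0.9,-0.9,-0.9,-0.9]}' 60
python3 -c "
from cell import *;print(state()['ft_torque'])"
```

```text
time_s: 11.5
tool_pos: [0.5631, -0.1804, 0.041]
orientation: [-2.334, -2.094, -0.01]
force: [-2.2, 11.5, 14.8]
width: 0.358
gripper_force: 61.8
[ 2.35195114  0.60866542 -0.42928202]
```

```bash
python3 -m crank '{"dp":[[0,-0.002,-0.003],[0,-0.002,-0.003],[0,-0.002,-0.003],[0,-0.002,-0.003],[0,-0.002,-0.003]],"twist":[[0,0,0],[0,0,0],[0,0,0],[0,0,0],[0,0,0]],"grip":[-0.9,-0.9,-0.9,-0.9,-0.9]}' 60
python3 - <<'E'
from h import *
p,d=snapshot('scene')
cv2.imwrite('pics/s3.png',cv2.resize(p[190:320,170:370,::-1],None,fx=4,fy=4,interpolation=cv2.INTER_CUBIC))
p2,d2=snapshot('top');c=cam('top');P2=cloud(d2,c);v,u=np.mgrid[:400,:640]
h=cv2.cvtColor(p2,cv2.COLOR_RGB2HSV).astype(int)
w=(P2[...,2]>.062)&(P2[...,2]<.085)&(u>310)&(u<375)&(v>130)&(v<195)&(h[...,1]>60)
print(w.sum(),rect(w,c,.06),[np.round(state()[k],2) for k in('force','ft_torque','time_s')])
E
```

```text
time_s: 12.0
tool_pos: [0.5631, -0.1804, 0.041]
orientation: [-2.335, -2.095, -0.012]
force: [-0.4, 11.4, 10.4]
width: 0.355
gripper_force: 61.1
502 (array([ 571.5, -107.3]), array([106.5,  32.1]), 83.3) [array([-0.95, 11.84,  9.95]), array([ 2.19,  0.09, -0.39]), np.float64(12.1)]
```

View pics/s3.png

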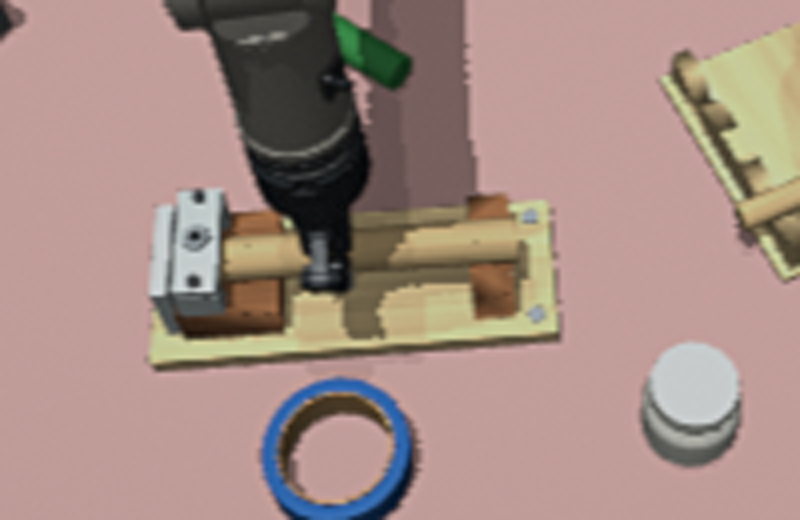

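The picture shows the dowel under the bridge, with its rear end at (520,245), just past the support block. That end measures y = -0.054 m, against -0.053 m expected at the stop. The push is about 10 N down with the side force near zero, so I'm handing in.

```bash
python3 -c "
from cell import *;print(finish_job())"
```

```text
the job is handed in; nothing more can be done
None
```

The thick dowel is in the V under the bridge with its end against the stop, still gripped and pressed down with about 10 N; the thin dowel, tape and jar were not touched, and I handed the job in at about 12 s.

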